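Hold open the sprung gate of a slide-tray carrier

ROBOT

A 6-joint arm with a two-finger parallel gripper is mounted at the origin on the work surface. World frame = base frame: x ahead of the robot, y to its left, z up, the work surface at z = 0. Lengths are in mm, angles in rad, forces in N, time in s.
With the tool pointing down it reaches from about 425 to 950 mm from the base axis. Payload 14.7 kg.
Tool frame: the origin (TCP) lies at the very end of the fingers, on their centre line; the grasp point (between the pads) lies 19 mm behind it; z points along the fingers, y is the line along which they close (so a half turn about z gives the same grasp; the last joint's range is limited). The gripper opens to 85 mm and grips with 20 to 120 N. Pads are 22 mm wide; open, the fingers measure 114 mm over their backs; the gripper's body (76 mm by 85 mm) begins 54 mm behind the grasp point. The pads swing forward as they close: fully open they stand 13 mm farther back than shut.
Start: joints at [1.077, 0.48, 1.596, -0, 1.065, -0.047], TCP at [280.829, 586.197, 231.297] pointing down, gripper open.
Joint ranges: [-2.75, 2.75], [-0.82, 2.05], [0.23, 2.67], [-1.56, 4.7], [0.09, 2.69], [-2.92, 2.92]. Speed limits (rad/s): [1.89, 1.89, 2.39, 3.01, 3.01, 3.01].

INTERFACE

Orientations are given as a unit quaternion [w, x, y, z].
In Python, from workcell import env gives the robot as it stands.
- The arm moves only by the tool servo_tool, never from a script. Its arguments are lists of equal length, an entry for each row: "delta_pos": the shift along the tool's x, y, z in cm, a list of three; "twist": the turn about the tool's z in rad. In form: {"delta_pos": [[x, y, z], ...], "twist": [twist, ...]}. A call has 1 to 20 rows; each row is the pose to reach, as a shift and turn from the pose commanded when the call began, along the tool's axes at that moment; what a row does not reach only later rows make up. A row lasts 1/8 s, in which the tool goes at most 62.5 mm and 10.7 degrees, less where a joint would pass 70% of its speed; a pose out of reach is approached as far as the arm can. A call with a gripper value outside its range is refused whole. "hand" is the finger opening in cm, from 0 to 8.54, set as the call begins (left out, the last holds). The fingers move at their own pace and stop on an object; the grip force is fixed at half the most. Time passes only in rows, so rows that repeat a pose let the fingers close. It gives the time, the measured TCP pose, the force, the opening and the grip force at its end, in the units of the state.
- env.get_obs(): the state, without advancing time (a new reading comes with each control period).
- env.grab_frame(name): name is "scene" or "side" or "wrist"; returns a dict with "image" (420x560x3 uint8, blue, green, red), "mtx" (3x3 intrinsics, pixels), "k1" (the pictures are not rectified: a ray, as slopes to the right and down, at radius r is drawn at 1 + k1 r^2 times it, then the intrinsics apply), "T" (4x4, takes a point from camera to world coordinates); the wrist camera has in their place "mount" (4x4, takes a point from camera to tool coordinates, whose origin is the TCP and whose axes are the flange's). Camera axes: x right, y up, looking along -z (the intrinsics and any distortion apply to the point x, -y, -z); pixel columns grow to the right and rows downward; lengths in mm; the calibration is good to about 2 mm. A picture is of the moment at which its call begins: read the wrist's pose just before it. There is no depth.
- env.close_job(): hands the job in; it is judged then, once.
The state is a dict: "t": time; "joints": joint angles; "qvel": joint speeds; "joint_torque": joint torques, N m; "tool_pos": TCP position; "tcp_rot": TCP orientation; "wrist_force": force on the tool from outside, world axes, zero at the start; "torque": the same for the moment, N m; "opening": finger opening in mm; "gripper_force": force on a finger pad.
Only numpy, scipy, OpenCV 4.12 (cv2) and the standard library are available. Lean on these libraries where they do the work, as an engineer would, in place of code of your own. Each camera call takes 0.05 s, during which the arm holds its last target. There are 200 camera calls.

TASK

Squeeze the blue catch on the roof of the slide-tray carrier fully in, then squeeze the yellow catch fully in, then take the orange gate by its black post and swing it out past its detent until it stands wide open, at about a right angle to where it began or farther. The gate springs back if let go, so keep hold of it: your program finishes while the robot is still holding the gate wide open and still, so that a colleague can draw out the trays. Leave the other things on the bench and on the carrier where they are.

Things in the scene. Friction and masses are not known exactly. Their poses are not given: they have to be found in the camera images.
- carrier: White metal carrier for microscope-slide trays, fixed to the bench, 240 mm wide (its y), with a grey and clear roof whose top is 80 mm above the bench. Origin on the bench in the middle of the gate opening, under the roof's front edge. Its x axis points into the carrier (the roof reaches from 0 to 175 mm), its -x axis points out through the gate; a 12 mm high sill plate reaches 115 mm out in front. z is up.
- blue_grip (a point): Centre of the blue catch between its two upright blue jaws, 26 mm above the roof (106 mm above the bench): the point to grip. The jaws (26 mm long, 8 mm thick) rise 45 mm above the roof; outer faces 54 mm apart when locked, 30 mm when fully in. The point's y axis is the line of squeezing (the carrier's y). Fingertips may go down to 5 mm above the roof beside the jaws.
- yellow_grip (a point): Centre of the yellow catch between its two upright yellow jaws; same size, height and axes as the blue one. The two catches sit side by side, 96 mm apart along the carrier's y, 45 mm behind the carrier's origin; which is on which side differs from start to start. Between their facing jaws there is at least 42 mm.
- blue (a joint): How far each blue jaw has been squeezed in: 0 m locked, 0.012 m fully in. Both jaws are geared together and move equally, against about 5 N in all; they stay where they are left. Until both catches are fully in, their hooks hold the gate shut.
- yellow (a joint): The same for the yellow jaws: 0 m locked, 0.012 m fully in.
- gate (a joint): Angle of the orange gate: 0 rad shut, 1.75 rad at its stop, turning anticlockwise seen from above. A spring pulls it shut all the way (about 1.5 N at the post when wide open). A ball detent in the sill resists at about 0.75 to 0.9 rad (roughly 5 N at the post); let go beyond it, the gate falls back to rest on the detent at about 0.9 rad, not wide open.
- gate_hinge (a point): Point on the gate's upright hinge axis, 140 mm above the bench, at the same height as gate_post. The hinge is at the carrier's -y end.
- gate_post (a point): Point for gripping on the gate's upright round black post, 16 mm in diameter, 140 mm above the bench and 195 mm from the hinge axis; the post stands on the gate's free end, and its top is 163 mm above the bench. The gate's top edge is 86 mm, its panel 6 mm thick. It moves round the hinge with the gate.
- mailer: Bystander, to be left alone: white slide mailer, a plastic block 30 x 80 x 18 mm, lying on the back of the carrier's roof; origin at its underside
- oil_bottle: Bystander, to be left alone: small amber oil bottle, 32 mm across, 70 mm tall, on the bench; origin at its underside
- dish: Bystander, to be left alone: shallow glass dish, 90 mm across, 16 mm tall, on the bench; origin at its underside
- slide_box: Bystander, to be left alone: green slide box 95 x 175 x 35 mm, on the bench; origin at its underside
- stain_jar: Bystander, to be left alone: glass jar with white cap, 60 mm across, 75 mm tall, on the bench; origin at its underside
- counter: Bystander, to be left alone: grey plastic cell counter 60 x 95 x 30 mm, on the bench; origin at its underside
- beaker: Bystander, to be left alone: open glass beaker 64 mm across, 85 mm tall, on the bench; origin at its underside

How it is judged:
By the outcome, as a careful person would: the job done as asked, in the order asked, and still so for the second after the job is handed in, while the arm keeps its last pose, push and grip.
It also fails if it takes over 61 s, if anything falls off the work surface, if the arm or the gripper's body presses on something with over 40 N, if the wrist force passes 120 N, or if a joint passes its speed limit or range.

## Working session

There is one attempt and no reset: what is moved stays moved. The work goes in short steps, Python scripts to look and compute and a tool call to move; the robot and the scene stay as the last step left them, time stands still between calls to the robot, and variables do not carry over. Pictures are saved under pics/ and viewed, at most 10 in all, crops included, and the job is handed in when it is done.

Besides the shell and the picture viewer there is one more tool, called after "Emit:" by a JSON object that holds its "method" and its "body". servo_tool: Moves the arm, as the interface text tells. Its arguments: {"type":"object","properties":{"delta_pos":{"type":"array"},"twist":{"type":"array"},"hand":{"type":"number"}},"required":["delta_pos","twist"]}

```bash
mkdir -p pics; ls
cat > h.py <<'E'
import numpy as np, cv2
from scipy.spatial.transform import Rotation as R
from workcell import env
def grab(n):
    o=env.get_obs(); f=env.grab_frame(n)
    if n=="wrist":
        w=o["tcp_rot"]; T=np.eye(4); T[:3,:3]=R.from_quat([w[1],w[2],w[3],w[0]]).as_matrix(); T[:3,3]=o["tool_pos"]
        f["T"]=T@np.array(f["mount"])
    return f
def ray(f,u,v):
    K=np.array(f["mtx"]); d=cv2.undistortPoints(np.array([[[u,v]]],float),K,np.array([f["k1"],0,0,0,0.]))[0,0]
    T=np.array(f["T"]); return T[:3,3],T[:3,:3]@np.array([d[0],-d[1],-1])
def onz(f,u,v,z):
    c,d=ray(f,u,v); return c+d*(z-c[2])/d[2]
def cross(rs):
    A=np.zeros((3,3));b=np.zeros(3)
    for c,d in rs:
        d=d/np.linalg.norm(d);P=np.eye(3)-np.outer(d,d);A+=P;b+=P@c
    return np.linalg.solve(A,b)
E
python3 - <<'E'
from h import *
o=env.get_obs(); print(o)
for n in("scene","side","wrist"):
    f=grab(n); cv2.imwrite(f"pics/{n}0.png",f["image"]); print(n,f["k1"],np.round(f["T"],2).tolist(), np.array(f["mtx"]).tolist())
np.save
E
```

```text
pics
{'t': 0.0, 'joints': array([ 1.07742518e+00,  4.80793937e-01,  1.59686018e+00,  1.96452698e-05,
        1.06508861e+00, -4.65902880e-02]), 'qvel': array([-0.00044506,  0.00082108,  0.00116994, -0.00142046, -0.0003603 ,
       -0.00129687]), 'joint_torque': array([-3.23825923e-03, -9.50616074e+01, -4.30193639e+01, -1.44542319e-04,
        1.17649816e-02,  4.33266496e-05]), 'tool_pos': array([280.62309393, 585.86169156, 230.70208379]), 'tcp_rot': array([-1.61647915e-04,  2.21541680e-01,  9.75150734e-01, -5.51911806e-04]), 'wrist_force': array([-0.5471173 ,  0.41134751,  0.33149587]), 'torque': array([ 0.03242003,  0.06268814, -0.02743172]), 'gripper_force': 0.0, 'opening': 85.52139745192821}
scene -0.07226422146823419 [[-0.65, -0.55, 0.53, 1221.44], [0.76, -0.46, 0.45, 622.84], [-0.0, 0.7, 0.72, 1000.47], [0.0, 0.0, 0.0, 1.0]] [[445.61817682794873, 0.0, 278.26633851197687], [0.0, 445.61817682794873, 206.22729430674707], [0.0, 0.0, 1.0]]
side -0.14368279730528846 [[-0.75, 0.51, -0.41, -150.2], [-0.66, -0.58, 0.48, 838.46], [0.01, 0.63, 0.77, 1379.67], [0.0, 0.0, 0.0, 1.0]] [[533.5383243445065, 0.0, 270.0481238234142], [0.0, 533.5383243445065, 204.93288540796343], [0.0, 0.0, 1.0]]
wrist -0.04192588243784133 [[0.43, -0.86, -0.27, 213.46], [0.9, 0.41, 0.13, 618.37], [-0.0, -0.3, 0.96, 374.07], [0.0, 0.0, 0.0, 1.0]] [[312.42640292863064, 0.0, 283.58405645496185], [0.0, 312.42640292863064, 204.87030628434783], [0.0, 0.0, 1.0]]
```

View pics/scene0.png

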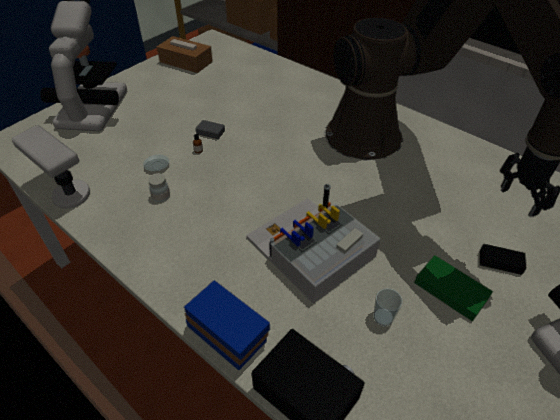

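View pics/side0.png

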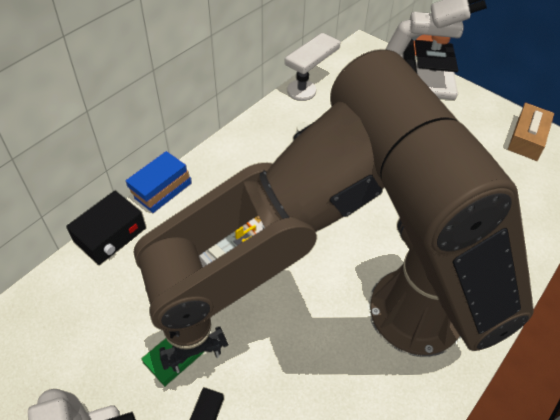

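The scene view shows the carrier: blue catch near (297,233), yellow near (328,214), post top near (327,187), gate on the upper-left face. The arm hides most of the carrier in the side view.

Run:
```python
from h import *
f=grab("scene"); im=f["image"]
c=im[170:310,235:395]; cv2.imwrite("pics/crop1.png",cv2.resize(c,None,fx=5,fy=4.2857,interpolation=cv2.INTER_CUBIC))
hsv=cv2.cvtColor(im,cv2.COLOR_BGR2HSV)
for n,lo,hi in(("blue",(110,150,60),(130,255,255)),("yel",(22,150,90),(32,255,255)),("orange",(5,150,80),(18,255,255))):
    m=cv2.inRange(hsv,lo,hi); m[:170]=0;m[275:]=0;m[:,:235]=0;m[:,395:]=0
    k,l,s,ce=cv2.connectedComponentsWithStats(m)
    for i in range(1,k):
        if s[i,4]>8: print(n,s[i],ce[i].round(1),onz(f,*ce[i],106).round(0))
for z,(u,v) in((163,(327,186)),(80,(378,241)),(80,(316,281))): print(onz(f,u,v,z))
```

```text
blue [293 220  12  11  34] [299.1 224.9] [579. 151. 106.]
blue [306 222   7   7  22] [308.7 225.2] [563. 172. 106.]
blue [281 228  11  11  35] [286. 233.] [624. 142. 106.]
blue [292 231  13   9  40] [297.8 235.1] [609. 171. 106.]
yel [331 206   9   6  22] [335.1 208.4] [466. 190. 106.]
yel [324 208   7   6  18] [326.8 210.3] [487. 176. 106.]
yel [307 212  11  10  31] [312.4 216.1] [530. 159. 106.]
yel [319 213   8   7  23] [322.6 216.1] [512. 180. 106.]
orange [299 216  10   7  25] [303.3 219.2] [555. 147. 106.]
orange [274 233   8   6  19] [277.4 235.5] [645. 131. 106.]
[459.08361915 151.17632204 163.        ]
[469.35532269 335.15991813  80.        ]
[679.1718101  284.84263003  80.        ]
```

View pics/crop1.png

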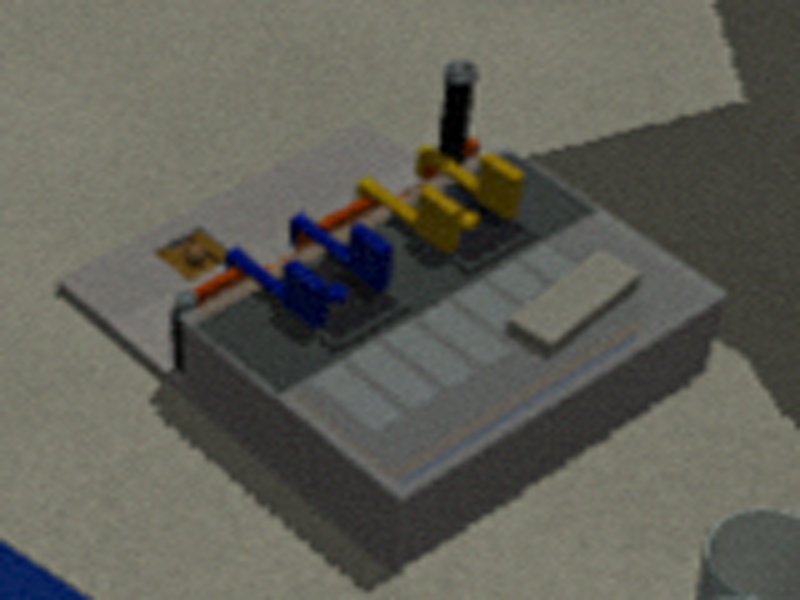

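Run:
```python
from h import *
f=grab("scene")
P={k:onz(f,235+a/5,170+b/4.2857,z) for k,a,b,z in(("BR",722,293,80),("BL",402,495,80),("FR",512,150,80),("FL",190,325,80),("posttop",460,66,163),("hingetop",185,298,88),
("blue1",308,272,122),("blue2",372,232,122),("y1",440,193,122),("y2",503,160,122))}
for k,v in P.items(): print(k,v.round(0))
for a,b in(("BR","BL"),("FR","FL"),("FR","BR"),("FL","BL")): print(a,b,np.linalg.norm(P[a]-P[b]),np.degrees(np.arctan2(*(P[b]-P[a])[1::-1])))
b=(P["blue1"]+P["blue2"])/2;y=(P["y1"]+P["y2"])/2; print(b,y,np.linalg.norm(b-y),np.degrees(np.arctan2(*(y-b)[1::-1])))
```

```text
BR [459. 333.  80.]
BL [691. 292.  80.]
FR [429. 174.  80.]
FL [663. 131.  80.]
posttop [457. 150. 163.]
hingetop [653. 119.  88.]
blue1 [618. 173. 122.]
blue2 [571. 179. 122.]
y1 [521. 187. 122.]
y2 [476. 196. 122.]
BR BL 235.45678870456916 -10.155146119682025
FR FL 238.09123471846786 -10.578873072976688
FR BR 161.81876658701214 79.30628938204144
FL BL 163.57613423906 80.23257252883778
[594.39871123 175.7668815  122.        ] [498.40665819 191.34349345 122.        ] 97.24764822991861 170.78296398107312
```

Emit:
{"method": "servo_tool", "body": {"delta_pos": [[-4.1, -2.5, -0.2], [-8.3, -5, -0.4], [-12.4, -7.5, -0.6], [-16.5, -10, -0.8], [-20.6, -12.4, -1], [-24.8, -14.9, -1.2], [-29, -17.4, -1.4], [-33, -19.9, -1.6], [-37.2, -22.3, -1.8], [-41.3, -24.8, -1.9], [-41.3, -24.8, -1.9], [-41.3, -24.8, -1.9]], "twist": [0.13, 0.26, 0.39, 0.52, 0.65, 0.78, 0.91, 1.04, 1.17, 1.304, 1.304, 1.304], "hand": 8.5}}

```text
t: 1.75
tool_pos: [545.8, 184.1, 250.1]
tcp_rot: [-0.0, 0.768, 0.641, -0.0]
wrist_force: [-0.2, -0.2, -0.6]
opening: 84.9
gripper_force: 0.0
```

Run:
```python
from h import *
o=env.get_obs(); print(o["t"],o["tool_pos"],o["tcp_rot"],o["joints"].round(2))
f=grab("wrist"); im=f["image"]; cv2.imwrite("pics/w1.png",im)
hsv=cv2.cvtColor(im,cv2.COLOR_BGR2HSV)
for n,lo,hi in(("blue",(110,120,50),(130,255,255)),("yel",(22,130,80),(32,255,255))):
    m=cv2.inRange(hsv,lo,hi)
    k,l,s,ce=cv2.connectedComponentsWithStats(m)
    for i in range(1,k):
        if s[i,4]>60: print(n,s[i],ce[i].round(1),onz(f,*ce[i],125).round(0))
```

```text
1.75 [545.84124961 184.12510511 250.14186348] [-2.11464373e-04  7.67707105e-01  6.40800848e-01 -1.71465240e-04] [0.27 0.36 1.75 0.   1.04 0.45]
blue [ 522   52   28  154 3254] [535.2 126.9] [771. 207. 125.]
blue [310 172  14  71 710] [315.8 203.9] [574. 172. 125.]
blue [350 173  27  70 944] [363.  202.4] [616. 166. 125.]
blue [332 179  13  13 133] [338.  185.2] [596. 186. 125.]
yel [206 172  23  71 811] [216.8 203.9] [486. 188. 125.]
yel [258 172  12  71 639] [264.2 205.4] [528. 179. 125.]
yel [236 179  13  13 127] [241.6 185.2] [512. 201. 125.]
```

View pics/w1.png

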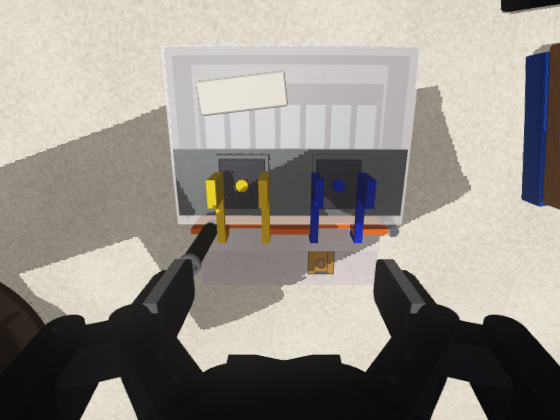

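The wrist view shows the carrier square-on: yellow jaws at u 206–218 and 258–270, blue at 310–324 and 363–377 (tops at v 178–208). The post leans at (195,255), and the hinge is near (394,231).

Run:
```python
from h import *
f=grab("wrist"); im=f["image"]
e=lambda u:onz(f,u,193,125)
cy=np.array([-.984,.179,0]); cy=-np.array([np.cos(np.radians(-10.3)),np.sin(np.radians(-10.3)),0])
Y=[e(206)-cy*27, e(258.5)+cy*19]; B=[e(377)+cy*27,e(324)-cy*19]
print("Y",np.round(Y,1),"B",np.round(B,1))
y=np.mean(Y,0);b=np.mean(B,0);print(np.linalg.norm(y-b),np.degrees(np.arctan2(*(b-y)[1::-1])))
# roof corners z80 and others
for n,u,v,z in(("FL",178,226,80),("FR",403,226,80),("BL",163,47,80),("BR",418,47,80),("posttop",191,264,163),("hinge",394,231,88)): print(n,onz(f,u,v,z).round(1))
# scene+wrist post top cross
s=grab("scene"); print(cross([ray(f,191,264),ray(s,327,185.6)]).round(1))
hsv=cv2.cvtColor(im,cv2.COLOR_BGR2HSV)
o=cv2.inRange(hsv,(3,150,80),(16,255,255)); o[:215]=0;o[245:]=0
ys,xs=np.nonzero(o); 
for a in(200,290,340,380): k=abs(xs-a)<6; print(a,ys[k].min() if k.any() else 0,ys[k].max() if k.any() else 0)
```

```text
Y [[505.4 195.5 125. ]
 [506.2 195.3 125. ]] B [[602.3 177.9 125. ]
 [600.9 178.1 125. ]]
97.37073346669355 -10.272326959041091
FL [426.3 160.3  80. ]
FR [665.1 117.   80. ]
BL [460.1 333.2  80. ]
BR [691.9 291.5  80. ]
posttop [462.8 152.  163. ]
hinge [652.5 116.6  88. ]
[467.  156.3 173.1]
200 225 233
290 225 234
340 225 228
380 226 234
```

Emit:
{"method": "servo_tool", "body": {"delta_pos": [[0.2, 2.8, 0], [0.3, 5.6, 1], [0.3, 5.6, 5], [0.3, 5.6, 9], [0.3, 5.6, 12], [0.3, 5.6, 14], [0.3, 5.6, 15.3], [0.3, 5.6, 15.8], [0.3, 5.6, 15.8]], "twist": [0, 0, 0, 0, 0, 0, 0, 0, 0]}}

```text
t: 3.02
tool_pos: [601.8, 177.3, 92.6]
tcp_rot: [0.0, 0.768, 0.641, 0.0]
wrist_force: [0.5, 0.8, 0.8]
opening: 84.8
gripper_force: 0.0
```

Run:
```python
from h import *
f=grab("wrist"); im=f["image"]; cv2.imwrite("pics/w2.png",im)
```

```text
(no output)
```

View pics/w2.png

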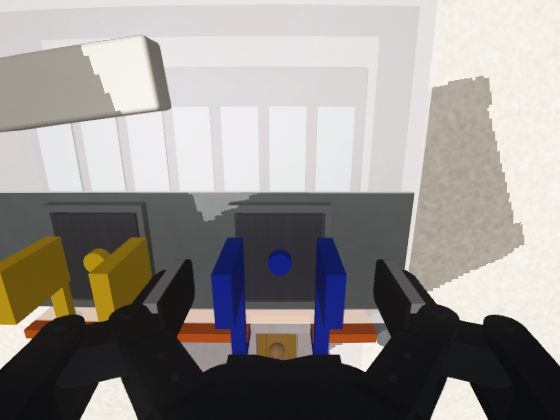

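The view shows the fingers straddling the blue jaws (213–344) with neither touching. The finger centre is near 284 and the jaw centre near 279, so I shift 2 mm towards tool -y and close.

Emit:
{"method": "servo_tool", "body": {"delta_pos": [[0, -0.2, 0], [0, -0.2, 0], [0, -0.2, 0], [0, -0.2, 0], [0, -0.2, 0], [0, -0.2, 0], [0, -0.2, 0], [0, -0.2, 0]], "twist": [0, 0, 0, 0, 0, 0, 0, 0], "hand": 2.7}}

```text
t: 4.08
tool_pos: [599.8, 177.4, 93.0]
tcp_rot: [0.0, 0.768, 0.641, 0.0]
wrist_force: [-5.1, 0.7, 12.3]
opening: 27.9
gripper_force: 46.0
```

Emit:
{"method": "servo_tool", "body": {"delta_pos": [[0, 0, 0], [0, 0, 0], [0, 0, 0]], "twist": [0, 0, 0], "hand": 2.5}}

```text
t: 4.45
tool_pos: [599.8, 177.4, 93.1]
tcp_rot: [0.0, 0.768, 0.641, 0.0]
wrist_force: [-5.9, -0.5, 14.1]
opening: 27.0
gripper_force: 58.5
```

Run:
```python
from h import *
f=grab("wrist"); im=f["image"]; cv2.imwrite("pics/w3.png",im)
```

```text
(no output)
```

View pics/w3.png

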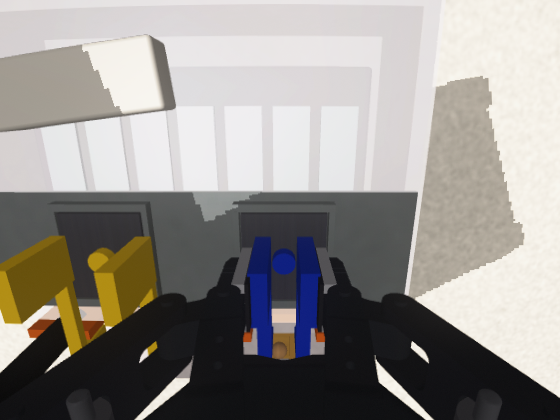

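The blue jaws are shut up against the knob, at full grip force, with the gripper stalled. I open, lift and move 96 mm to the yellow catch.

Emit:
{"method": "servo_tool", "body": {"delta_pos": [[0, 0, 0], [0, 0, 0], [0, 0, 0], [0, 0, 0], [0, 0, 0], [0, 0, 0], [0, 0, -2], [0, 0, -5.5], [0, -3, -6], [0, -7, -6], [0, -9.6, -6], [0, -9.6, -4], [0, -9.6, -2], [0, -9.6, -0.5], [0, -9.6, 0], [0, -9.6, 0]], "twist": [0, 0, 0, 0, 0, 0, 0, 0, 0, 0, 0, 0, 0, 0, 0, 0], "hand": 8.5}}

```text
t: 6.5
tool_pos: [505.4, 194.5, 92.2]
tcp_rot: [-0.0, 0.768, 0.641, -0.0]
wrist_force: [0.0, 0.9, 0.6]
opening: 84.4
gripper_force: 0.0
```

Run:
```python
from h import *
f=grab("wrist"); im=f["image"]; cv2.imwrite("pics/w4.png",im)
```

```text
(no output)
```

View pics/w4.png

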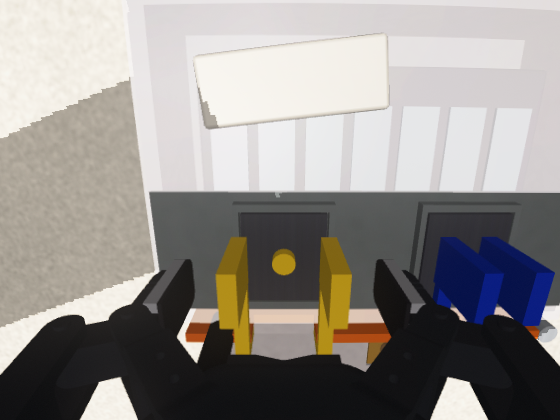

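The fingers straddle the yellow jaws (218–349), centred on 284, and blue has stayed in. I close on yellow.

Emit:
{"method": "servo_tool", "body": {"delta_pos": [[0, 0, 0], [0, 0, 0], [0, 0, 0], [0, 0, 0], [0, 0, 0], [0, 0, 0], [0, 0, 0], [0, 0, 0], [0, 0, 0], [0, 0, 0]], "twist": [0, 0, 0, 0, 0, 0, 0, 0, 0, 0], "hand": 2.5}}

```text
t: 7.8
tool_pos: [505.4, 194.6, 93.0]
tcp_rot: [0.0, 0.768, 0.641, 0.0]
wrist_force: [-5.5, 0.0, 15.2]
opening: 27.8
gripper_force: 59.0
```

Emit:
{"method": "servo_tool", "body": {"delta_pos": [[0, 0, 0], [0, 0, 0], [0, 0, 0], [0, 0, 0], [0, 0, 0], [0, 0, 0], [0, 0, -2], [0, 0, -5.5], [0, 0, -9], [0, 0, -12], [0, 0, -12], [0, 0, -12]], "twist": [0, 0, 0, 0, 0, 0, 0, 0, 0, 0, 0, 0], "hand": 8.5}}

```text
t: 9.3
tool_pos: [505.0, 194.4, 211.9]
tcp_rot: [-0.0, 0.768, 0.641, -0.0]
wrist_force: [0.5, -0.2, 0.4]
opening: 84.9
gripper_force: 0.0
```

Run:
```python
from h import *
f=grab("wrist"); im=f["image"]; cv2.imwrite("pics/w5.png",im)
print(env.get_obs()["tool_pos"])
```

```text
[504.81487086 194.38566533 211.48892134]
```

View pics/w5.png

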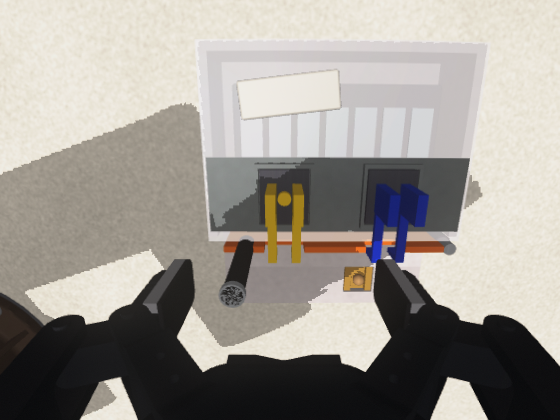

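Both catches are shut in. The post top is at (233,293), its foot is near (246,241), and the hinge knob is at (449,248).

Run:
```python
from h import *
f=grab("wrist")
p=onz(f,233,294,163); h=onz(f,449,248,88); q=onz(f,246,243,88)
a=np.radians(-10.3); ex=np.array([-np.sin(a),np.cos(a),0]); ey=-np.array([np.cos(a),np.sin(a),0])
print(p,q,h,np.linalg.norm((p-h)[:2]),np.degrees(np.arctan2(*(p-h)[1::-1])))
o=env.get_obs()["tool_pos"]; print(o, (p-o)@ex,(p-o)@-ey)
B=np.array([599.8,177.4,0]);Y=np.array([505.4,194.5,0]);O=(B+Y)/2-45*ex; print("origin",O,"post",(p-O)@ex,(p-O)@ey,"hinge",(h-O)@ex,(h-O)@ey)
```

```text
[461.11823273 151.52005623 163.        ] [463.05609552 157.08497341  88.        ] [650.40049346 117.19892819  88.        ] 192.3686930351437 169.7226489598255
[504.7670877  194.36667991 211.33253363] -49.96066392109675 -35.284384110246435
origin [544.55390032 141.67517329   0.        ] post -5.2322491598229846 83.85139185337538 hinge -5.156206024991808 -108.51728615188357
```

Emit:
{"method": "servo_tool", "body": {"delta_pos": [[-2.5, -1.8, 0], [-5, -3.5, 0], [-5, -3.5, 0.5], [-5, -3.5, 3], [-5, -3.5, 6], [-5, -3.5, 8], [-5, -3.5, 9], [-5, -3.5, 9]], "twist": [0, 0, 0, 0, 0, 0, 0, 0]}}

```text
t: 10.4
tool_pos: [461.9, 151.8, 121.6]
tcp_rot: [-0.0, 0.768, 0.641, -0.001]
wrist_force: [0.3, 0.6, -0.1]
opening: 84.7
gripper_force: 0.0
```

Emit:
{"method": "servo_tool", "body": {"delta_pos": [[0, 0, 0], [0, 0, 0], [0, 0, 0], [0, 0, 0], [0, 0, 0], [0, 0, 0], [0, 0, 0], [0, 0, 0], [0, 0, 0]], "twist": [0, 0, 0, 0, 0, 0, 0, 0, 0], "hand": 1.0}}

```text
t: 11.52
tool_pos: [459.8, 151.5, 122.4]
tcp_rot: [-0.001, 0.768, 0.641, -0.001]
wrist_force: [-13.7, 3.3, 14.1]
opening: 14.5
gripper_force: 58.4
```

Run:
```python
from h import *
o=env.get_obs(); print(o["tool_pos"],o["joints"].round(2),o["wrist_force"])
h=np.array([651.5,117.0]); p=o["tool_pos"][:2]; print(np.linalg.norm(p-h))
w=o["tcp_rot"]; M=R.from_quat([w[1],w[2],w[3],w[0]]).as_matrix()
r=p-h
n=19
for i in range(0,n+1):
    a=1.65*i/n; c,s=np.cos(a),np.sin(a)
    q=h+np.array([[c,-s],[s,c]])@r
    d=M.T@np.r_[q-p,0]; print(i,(d/10).round(1)[:2],-round(a,2),q.round(0),np.hypot(*q).round(0))
```

```text
[459.81883633 151.4889732  122.41110613] [0.26 0.41 2.07 0.   0.66 0.43] [-13.73458645   3.33398524  14.11208081]
194.75923027598213
0 [0. 0.] -0.0 [460. 151.] 484.0
1 [-1.7  0.1] -0.09 [458. 135.] 477.0
2 [-3.4  0.3] -0.17 [457. 118.] 472.0
3 [-5.   0.7] -0.26 [457. 101.] 468.0
4 [-6.6  1.2] -0.35 [460.  84.] 467.0
5 [-8.2  1.8] -0.43 [463.  68.] 468.0
6 [-9.7  2.6] -0.52 [468.  51.] 471.0
7 [-11.1   3.5] -0.61 [474.  36.] 476.0
8 [-12.5   4.5] -0.69 [482.  21.] 483.0
9 [-13.7   5.7] -0.78 [491.   6.] 491.0
10 [-14.9   6.9] -0.87 [501.  -7.] 501.0
11 [-15.9   8.3] -0.96 [513. -20.] 513.0
12 [-16.8   9.7] -1.04 [525. -31.] 526.0
13 [-17.6  11.2] -1.13 [538. -42.] 540.0
14 [-18.2  12.7] -1.22 [553. -51.] 555.0
15 [-18.7  14.4] -1.3 [567. -59.] 570.0
16 [-19.1  16. ] -1.39 [583. -65.] 587.0
17 [-19.4  17.7] -1.48 [599. -71.] 603.0
18 [-19.4  19.4] -1.56 [616. -74.] 620.0
19 [-19.4  21.1] -1.65 [632. -77.] 637.0
```

Emit:
{"method": "servo_tool", "body": {"delta_pos": [[0, -0.2, 0], [-0.9, -0.2, 0], [-1.7, -0.1, 0], [-3.4, 0.1, 0], [-5.0, 0.5, 0], [-6.6, 1.0, 0], [-6.6, 1.0, 0]], "twist": [0, -0.05, -0.09, -0.17, -0.26, -0.35, -0.35]}}

```text
t: 12.4
tool_pos: [459.0, 83.9, 122.4]
tcp_rot: [-0.001, 0.644, 0.765, -0.001]
wrist_force: [-8.0, -1.3, 9.6]
opening: 14.3
gripper_force: 60.2
```

Run:
```python
from h import *
o=env.get_obs(); print(o["tool_pos"],o["joints"].round(2),o["wrist_force"],o["torque"],o["opening"])
```

```text
[458.99219704  83.8781124  122.41358875] [ 0.12  0.39  2.11 -0.    0.64 -0.05] [-8.03584928 -1.28480101  9.59792503] [-0.11047479  0.83539177  0.01203865] 14.268122328428401
```

Run:
```python
from h import *
o=env.get_obs()
h=np.array([651.5,117.0]); p=o["tool_pos"][:2]; print(np.linalg.norm(p-h))
w=o["tcp_rot"]; M=R.from_quat([w[1],w[2],w[3],w[0]]).as_matrix()
r=p-h
a0=np.arctan2(-r[1],-r[0])
for i in range(1,18):
    a=1.32*i/17; c,s=np.cos(a),np.sin(a)
    q=h+np.array([[c,-s],[s,c]])@r
    d=M.T@np.r_[q-p,0]; print((d/10).round(1)[:2],-round(a,2))
```

```text
195.33641144690978
[-1.5  0.1] -0.08
[-3.   0.2] -0.16
[-4.5  0.5] -0.23
[-6.   0.9] -0.31
[-7.4  1.5] -0.39
[-8.8  2.1] -0.47
[-10.1   2.8] -0.54
[-11.4   3.6] -0.62
[-12.6   4.6] -0.7
[-13.7   5.6] -0.78
[-14.7   6.7] -0.85
[-15.7   7.9] -0.93
[-16.5   9.1] -1.01
[-17.3  10.4] -1.09
[-17.9  11.8] -1.16
[-18.5  13.2] -1.24
[-18.9  14.7] -1.32
```

Emit:
{"method": "servo_tool", "body": {"delta_pos": [[-1.5, 0, 0], [-3.0, 0.1, 0], [-4.5, 0.4, 0], [-6.0, 0.8, 0], [-7.4, 1.4, 0], [-8.8, 2.0, 0], [-10.1, 2.8, 0], [-11.4, 3.6, 0], [-12.6, 4.6, 0], [-13.7, 5.6, 0], [-14.7, 6.7, 0], [-15.7, 7.9, 0], [-16.5, 9.1, 0], [-17.3, 10.4, 0], [-17.9, 11.8, 0], [-18.5, 13.2, 0], [-18.9, 14.7, 0], [-18.9, 14.7, 0], [-18.9, 14.7, 0]], "twist": [-0.08, -0.16, -0.23, -0.31, -0.39, -0.47, -0.54, -0.62, -0.7, -0.78, -0.85, -0.93, -1.01, -1.09, -1.16, -1.24, -1.32, -1.32, -1.32]}}

```text
t: 14.78
tool_pos: [637.0, -78.8, 122.5]
tcp_rot: [0.0, 0.04, 0.999, -0.001]
wrist_force: [-3.6, -20.2, 3.9]
opening: 14.7
gripper_force: 60.1
```

Run:
```python
from h import *
o=env.get_obs(); print(o["t"],o["tool_pos"],o["wrist_force"],abs(o["qvel"]).max(),o["opening"])
r=o["tool_pos"][:2]-np.array([651.5,117]); print(np.linalg.norm(r),np.degrees(np.arctan2(r[1],r[0]))%360-169.7)
f=grab("scene"); cv2.imwrite("pics/s2.png",cv2.resize(f["image"][110:320,180:460],None,fx=2.8,fy=2.8))
```

```text
14.775 [636.96889657 -78.84877102 122.53160563] [ -3.63294667 -20.15583269   3.93685474] 0.004997799777511575 14.677120941842688
196.38710262750317 96.05668430707055
```

View pics/s2.png

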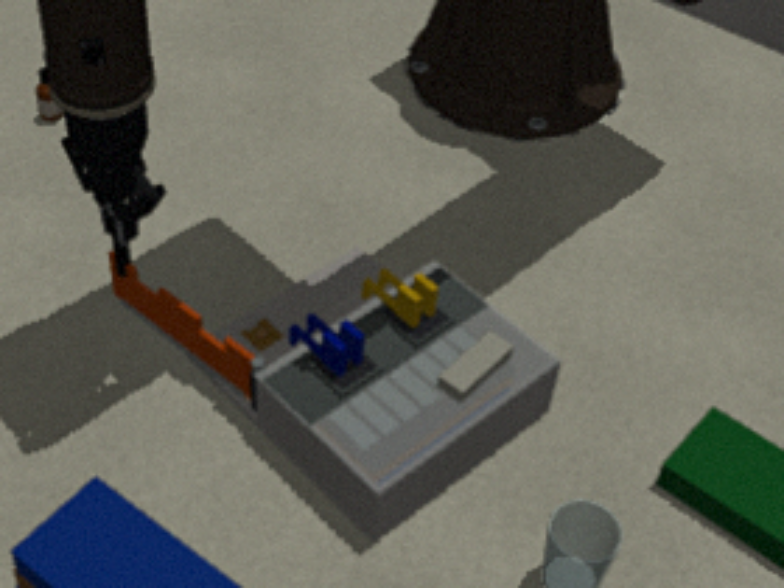

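The gate stands open at about 96° with the post held, and both catches are still in. I relieve the small radial preload and let it settle.

Emit:
{"method": "servo_tool", "body": {"delta_pos": [[0, -0.1, 0], [0, -0.2, 0], [0, -0.2, 0], [0, -0.2, 0], [0, -0.2, 0], [0, -0.2, 0]], "twist": [0, 0, 0, 0, 0, 0]}}

```text
t: 15.58
tool_pos: [636.7, -79.0, 122.5]
tcp_rot: [0.0, 0.04, 0.999, -0.0]
wrist_force: [-3.1, -6.5, 5.2]
opening: 14.9
gripper_force: 60.2
```

Run:
```python
from h import *
o=env.get_obs(); print(o["t"],o["tool_pos"],o["wrist_force"],abs(o["qvel"]).max(),o["opening"],o["gripper_force"])
if o["gripper_force"]>30 and np.linalg.norm(o["wrist_force"])<40: print(env.close_job())
```

```text
15.575 [636.67367983 -78.97085948 122.49492076] [-3.14512271 -6.51116552  5.22484128] 0.0015064515978178037 14.876632557277903 60.159907937049866
the job is handed in; nothing more can be done
None
```

I squeezed the blue catch fully in, then the yellow, swung the gate open to about 96°, and handed the job in at 15.6 s with the robot still holding the gate wide open by its post; no verdict came back.

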